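# Find the concealed catch and open the battery door

### The arm

A 6-joint arm with a two-finger parallel gripper is mounted at the origin on a cart in front of the work surface, level with it; the furniture and walls round the work are solid. World frame = base frame: x ahead of the robot, y to its left, z up, the work surface at z = 0. Lengths are in m, angles in degrees, forces in N, time in s.
With the tool pointing down it reaches from about 0.425 to 1.125 m from the base axis. Payload 14.9 kg.
Tool frame: the origin (TCP) lies on the centre line of the jaws, within the pads' length; the fingertips stand 19 mm ahead of it and the grasp point (between the pads) is the TCP (ctrl.finger_overhang is the distance from the TCP to the fingertips, in m); y points along the fingers, z is the direction in which the jaws open and shut, and the axes are right-handed (so a half turn about y gives the same grasp; the last joint's range is limited). The gripper opens to 91 mm and grips with 3 to 60 N. Pads are 32 mm wide; open, the fingers measure 118 mm over their backs; the gripper's body (76 mm by 178 mm) begins 60 mm behind the grasp point.
Start: joints at [67.535, 21.709, 99.362, -0, 58.929, -1.908], TCP at [0.246, 0.655, 0.233] pointing down, gripper open.
Joint ranges: [-158.91, 158.91], [-42.39, 125.64], [0.06, 152.35], [-60.88, 240.88], [17.5, 164.5], [-176.32, 176.32]. Speed limits (degrees/s): [108.29, 108.29, 136.94, 180, 180, 180].

### API

Orientations are given as [roll, pitch, yaw] about the fixed x, y, z axes, in that order (R = Rz(yaw) Ry(pitch) Rx(roll)).
In Python, from station import ctrl gives the robot as it stands. Calls block until the motion is done:
- ctrl.move_to(position, orientation): joint-space move of the TCP to a pose.
- ctrl.move_straight(position, speed=0.15, ori=None, max_force=None): straight line of the TCP; ori=None keeps the orientation; speed is the mean speed in m/s. With max_force (N) it stops when the force on the tool has changed by that much, and returns True; else False.
- ctrl.set_joints(angles): joint-space move.
- ctrl.set_gripper(opening, grip_force=None): finger opening in m; grip_force is the grip in N (None keeps the last); returns when the fingers have stopped.
- ctrl.wait(seconds).
- ctrl.ik(position, orientation): joint angles nearest the present ones, or None.
- ctrl.capture(name): name is "scene" or "top"; returns the picture (480x640x3 uint8, red, green, blue); there is no depth.
- ctrl.camera_info(name): a dict with "fx", "fy", "cx", "cy" (pixels), "origin" and "rotation" of the camera in the world. Camera axes: x right, y up, looking along -z (the intrinsics and any distortion apply to the point x, -y, -z); pixel columns grow to the right and rows downward; lengths in m; the calibration is good to about 2 mm. A picture is of the moment at which its call begins. camera_info takes no time and is no camera call.
A pose or a line that the arm cannot do raises ctrl.IKError and nothing moves.
- ctrl.hand_in(): hands the job in, once; it reports no verdict.
Readings, each from a call of its own:
- ctrl.get_t(): time.
- ctrl.get_q(): joint angles.
- ctrl.get_dq(): joint speeds.
- ctrl.get_joint_efforts(): joint torques, N m.
- ctrl.get_tool_pos(): TCP position.
- ctrl.get_tool_rot(): TCP orientation.
- ctrl.get_force(): force on the tool from outside, world axes, zero at the start.
- ctrl.get_ft_torque(): the same for the moment, N m.
- ctrl.get_grip_width(): finger opening in m.
Only numpy, scipy, OpenCV 4.12 (cv2) and the standard library are available. Lean on these libraries where they do the work, as an engineer would, in place of code of your own. Each camera call takes 0.05 s, during which the arm holds its last target.

### The job

Open the battery box on the bench. One of the five identical flush plates along its near edge is a concealed catch: feel across them with the fingertips for the one that gives and press it fully in, then push the orange battery door fully open, away from the plates. Only press and push, grasp or lift nothing, and leave the other things on the bench where they stand.

Things in the scene. Friction and masses are not known exactly. Their poses are not given: they have to be found in the camera images.
- battery_box: Grey battery box fixed to the bench, 214 (its x) x 246 (its y) x 60 high; origin at the centre of its underside, x axis away from the robot at yaw 0, z up. Its flat top is 60 above the origin. Along the top's near (-x) edge lie five flush grey plates; behind them, after 18 of bare top, the orange sliding battery door.
- plate_row (a point): Centre of the row of five identical plates, at the height of their tops; at x = -71, y = 0 in the box frame. Plates are 55 (box x) x 45 (box y) with 1 mm seams, centres 46 apart along the box's y: at -92, -46, 0, 46, 92. One, a different one each time, is the concealed catch, told apart by touch only; the others are rigid.
- catch (a joint): How far the concealed catch plate is pressed down into the box, m: 0 = flush, 0.007 = fully in. It gives at about 3 N, has no spring and stays where it is pushed to. This value does not tell which of the plates it is.
- door (a joint): How far the battery door is slid open along the box's +x, m: 0 = closed, 0.040 = fully open (stop). The catch locks it shut (1 to 2 mm of play) until the catch plate is in by 4 mm or more; then it slides with about 2 N and stays where it is left.
- door_front (a point): Foot of the middle of the door's near (-x) edge, level with the box's top; moves with the door; x = -25, y = 0 in the box frame when closed. The orange door is 92 (x) x 120 (y) and stands 10.5 above the top, so its upright near edge can be pushed with a fingertip. Opening it bares a battery bay whose cells lie about 10 below the top.
- timer: white digital timer lying on the bench, 62x68x24 mm, loose bystander; origin at the centre of its underside, z up
- oring_box: small plain beige box, 32x52x20 mm, loose bystander; origin at the centre of its underside, z up
- jar_b: clear jar, of two alike the one nearer to the robot, with yellow lid, diameter 47, height 80 mm, loose bystander; origin at the centre of its underside, z up
- spanner: steel open-ended spanner lying flat, 21x122x5, long axis along y, mm, loose bystander; origin at the centre of its underside, z up

How it is judged:
By the outcome, as a careful person would: the job done as asked, in the order asked, and still so for the second after the job is handed in, with the robot touching nothing.
It also fails if it takes over 54 s, if anything falls off the work surface, if the arm or the gripper's body presses on something with over 40 N, if the wrist force passes 120 N, or if a joint passes its speed limit or range.

## Working session

There is one attempt and no reset: what is moved stays moved. The work goes in short steps, each a Python script; the robot and the scene stay as the last script left them, time stands still between calls to the robot, and variables do not carry over. Pictures are saved under pics/ and viewed, and the job is handed in when it is done.

```bash
ls; mkdir -p pics; python3 - <<'E'
from station import ctrl
import cv2
for n in ("scene","top"):
    cv2.imwrite(f"pics/{n}0.png",ctrl.capture(n)[:,:,::-1]); print(ctrl.camera_info(n))
print(ctrl.get_t(),ctrl.get_tool_rot(),ctrl.finger_overhang)
E
```

```text
pics
{'fx': 448.8692198673865, 'fy': 448.8692198673865, 'cx': 322.9918372674536, 'cy': 245.08032014455083, 'origin': array([ 0.04838432, -0.1964972 ,  0.83965306]), 'rotation': array([ 38.22921562,  -0.21876558, -53.93734552])}
{'fx': 578.4713408980615, 'fy': 578.4713408980615, 'cx': 324.97076577557357, 'cy': 243.71206503434004, 'origin': array([0.45283494, 0.15906774, 1.25459407]), 'rotation': array([  3.99378504,  -0.5910589 , -88.8235058 ])}
0.1 [-9.00543766e+01  3.20874730e-03 -2.05589712e+01] 0.019
```

View pics/scene0.png

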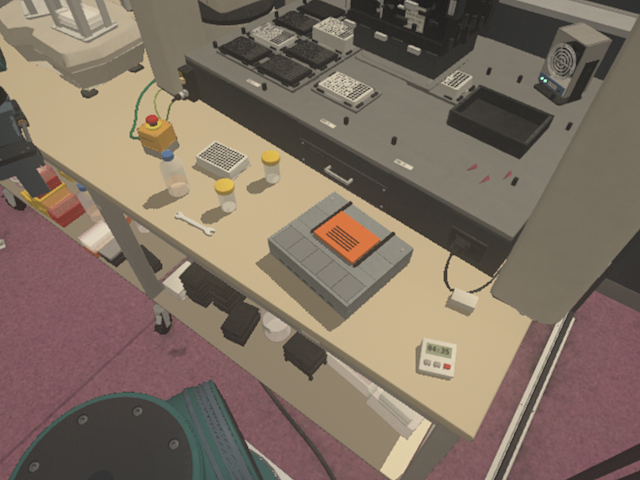

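View pics/top0.png

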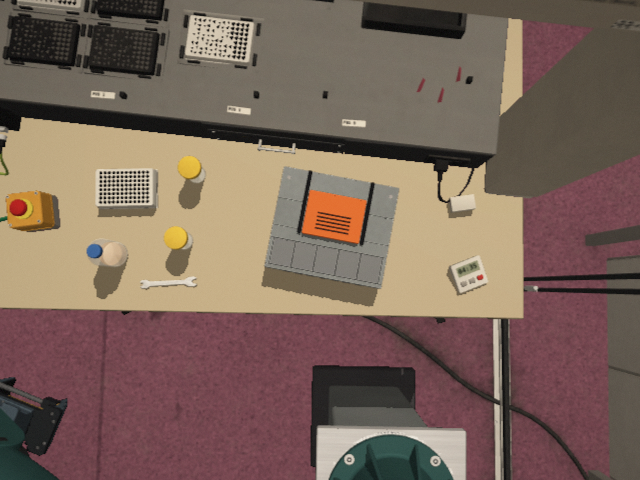

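```bash
cat > h.py <<'E'
import numpy as np, cv2
from scipy.spatial.transform import Rotation as R
from station import ctrl
def ray(n,uv,z):
    c=ctrl.camera_info(n); uv=np.atleast_2d(uv).astype(float)
    d=np.c_[(uv[:,0]-c['cx'])/c['fx'],-(uv[:,1]-c['cy'])/c['fy'],-np.ones(len(uv))]
    w=R.from_euler('xyz',c['rotation'],degrees=True).apply(d); o=np.array(c['origin'])
    return (o+w*((z-o[2])/w[:,2])[:,None])[:,:2]
def proj(n,p):
    c=ctrl.camera_info(n)
    q=R.from_euler('xyz',c['rotation'],degrees=True).inv().apply(np.atleast_2d(p)-c['origin'])
    return np.c_[c['cx']+c['fx']*q[:,0]/-q[:,2],c['cy']+c['fy']*q[:,1]/q[:,2]]
E
cat > m.py <<'E'
from h import *
for n in("top","scene"):
    im=cv2.imread(f"pics/{n}0.png"); hsv=cv2.cvtColor(im,cv2.COLOR_BGR2HSV)
    m=cv2.inRange(hsv,(3,150,90),(15,255,255))
    if n=="top": m[:, :250]=0
    else: m[:, :290]=0
    m=cv2.morphologyEx(m,cv2.MORPH_CLOSE,np.ones((7,7)))
    c=max(cv2.findContours(m,0,cv2.CHAIN_APPROX_NONE)[0],key=cv2.contourArea)[:,0]
    w=ray(n,c,0.0705); r=cv2.minAreaRect((w*1000).astype(np.float32)); print(n,'door',r)
    # grey box: low sat
    b=cv2.inRange(hsv,(0,0,60),(180,60,150))
    if n=="top":
        b[:160]=0;b[300:]=0;b[:,:255]=0;b[:,410:]=0
        b=cv2.morphologyEx(b|m,cv2.MORPH_CLOSE,np.ones((9,9))); b=cv2.morphologyEx(b,cv2.MORPH_OPEN,np.ones((9,9)))
        c=max(cv2.findContours(b,0,cv2.CHAIN_APPROX_NONE)[0],key=cv2.contourArea)[:,0]
        print('box',cv2.minAreaRect((ray(n,c,0.06)*1000).astype(np.float32)))
        cv2.imwrite("pics/bm.png",b)
E
python3 m.py
```

```text
top door ((592.6231079101562, 131.1232452392578), (120.42306518554688, 92.1553726196289), 80.40515899658203)
box ((571.742919921875, 134.9431610107422), (244.5247802734375, 214.94137573242188), 80.4601058959961)
scene door ((591.8602294921875, 132.47027587890625), (122.09908294677734, 93.28099822998047), 80.28054809570312)
```

```bash
cat >> h.py <<'E'
YAW=-9.57; O=np.array([0.5719,0.1348]); ORI=[-90,0,YAW]; OV=0.019
def W(x,y,z):  # box frame mm (z tip height above box top) -> TCP world
    a=np.radians(YAW); p=O+np.array([x*np.cos(a)-y*np.sin(a),x*np.sin(a)+y*np.cos(a)])/1000
    return [p[0],p[1],0.06+z/1000+OV]
E
python3 - <<'E'
from h import *
im=cv2.imread("pics/top0.png")
P=[]
for y in(-92,-46,0,46,92):
    for dx,dy in((-27.5,-22.5),(27.5,-22.5),(27.5,22.5),(-27.5,22.5)):
        p=W(-71+dx,y+dy,0);p[2]=.06;P.append(p)
for q in proj("top",P): cv2.circle(im,tuple(np.round(q*1).astype(int)),1,(0,0,255),-1)
cv2.imwrite("pics/ov.png",cv2.resize(im[160:300,250:410],None,fx=4,fy=4))
ctrl.set_gripper(0)
ctrl.move_to(W(-71,92,95),ORI); print(ctrl.get_t(),ctrl.get_tool_pos(),ctrl.get_grip_width(),ctrl.get_force())
cv2.imwrite("pics/scene1.png",ctrl.capture("scene")[:,:,::-1])
E
```

```text
3.2917 [0.51717763 0.23799632 0.17414715] 0.0005233035503048611 [-0.22947055 -0.60737015  0.25469114]
```

View pics/ov.png

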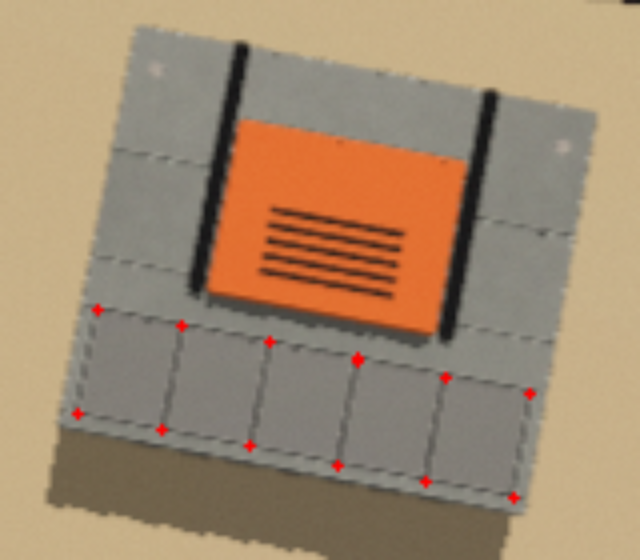

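View pics/scene1.png

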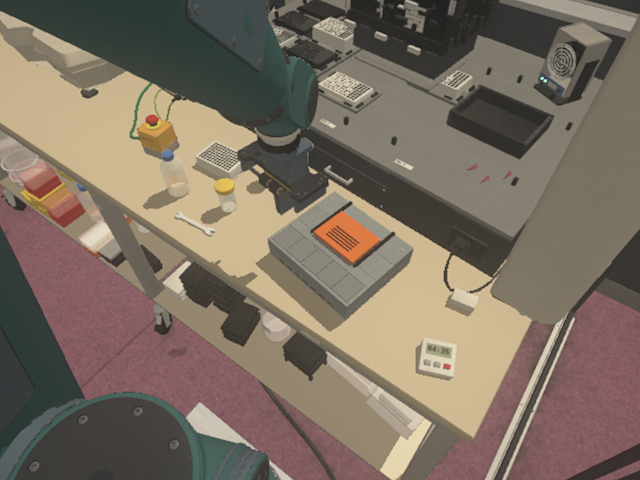

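The overlay corners fall on the plate seams, and the gripper hovers clear above the left-most plate (scene px ~285,190). Next I'll feel across the plates.

```bash
python3 - <<'E'
from h import *
base=None
for y in (92,46,0,-46,-92):
    ctrl.move_straight(W(-71,y,8),0.12)
    f0=ctrl.get_force()
    hit=ctrl.move_straight(W(-71,y,-11),0.02,max_force=8)
    z=(ctrl.get_tool_pos()[2]-OV-.06)*1000
    print(y,hit,round(z,2),np.round(ctrl.get_force()-f0,1),round(ctrl.get_t(),2))
    if z<-4: 
        break
    ctrl.move_straight(W(-71,y,8),0.06)
    
E
```

```text
92 True 0.26 [-4.1 -1.5  9.5] 4.75
46 True 0.26 [-1.8 -0.9 14. ] 6.1
0 True -6.81 [-1.6 -0.2 10.7] 7.64
```

```bash
python3 - <<'E'
from h import *
print(ctrl.move_straight(W(-71,0,-11),0.02,max_force=12),(ctrl.get_tool_pos()[2]-OV-.06)*1000)
ctrl.move_straight(W(-71,0,15),0.06)
ctrl.move_straight(W(-54,0,15),0.08)
print(ctrl.move_straight(W(-54,0,4),0.05,max_force=8))
f0=ctrl.get_force()
h=ctrl.move_straight(W(7,0,4),0.03,max_force=12)
a=np.radians(YAW);d=(np.array(ctrl.get_tool_pos()[:2])-O)*1000
print(h,'box x',d@[np.cos(a),np.sin(a)],np.round(ctrl.get_force()-f0,1),ctrl.get_t())
E
```

```text
True -6.905624314283765
False
True box x -0.13629201887198714 [-0.5 -1.2 -0.4] 10.725
```

```bash
python3 - <<'E'
from h import *
a=np.radians(YAW);X=lambda:((np.array(ctrl.get_tool_pos()[:2])-O)*1000)@[np.cos(a),np.sin(a)]
f0=ctrl.get_force()
h=ctrl.move_straight(W(8,0,4),0.015,max_force=15)
print(h,X(),np.round(ctrl.get_force()-f0,1),ctrl.get_t())
ctrl.move_straight(W(-12,0,4),0.06)
ctrl.move_straight(W(-12,0,60),0.12)
ctrl.move_to(W(-71,230,140),ORI)
for n in("scene","top"): cv2.imwrite(f"pics/{n}2.png",ctrl.capture(n)[:,:,::-1])
print(ctrl.get_t())
im=cv2.imread("pics/top2.png");hsv=cv2.cvtColor(im,cv2.COLOR_BGR2HSV)
m=cv2.inRange(hsv,(3,150,90),(15,255,255));m[:,:250]=0;m=cv2.morphologyEx(m,cv2.MORPH_CLOSE,np.ones((7,7)))
c=max(cv2.findContours(m,0,cv2.CHAIN_APPROX_NONE)[0],key=cv2.contourArea)[:,0]
print(cv2.minAreaRect((ray("top",c,.0705)*1000).astype(np.float32)))
E
```

```text
True -0.15093565962090497 [0.  0.5 0.5] 11.025
13.0667
((632.0317993164062, 124.76661682128906), (121.02998352050781, 92.19647216796875), 80.39954376220703)
```

View pics/scene2.png

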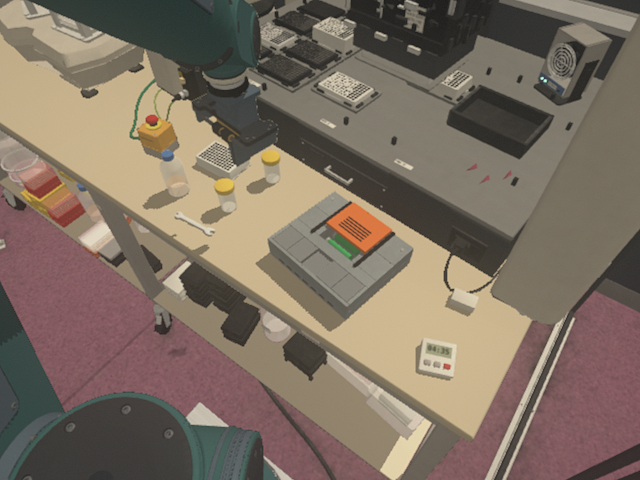

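View pics/top2.png

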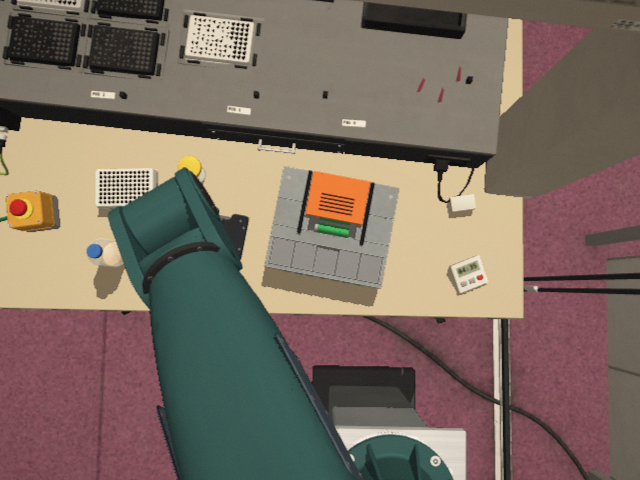

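The door has moved 39.9 mm (now at top px ~337,198), the bay with its green cell is exposed, the middle plate is sunk in, and the bystanders stand where they did. The arm is clear of everything.

```bash
python3 -c "
from station import ctrl
print(ctrl.get_force(),ctrl.get_t()); print(ctrl.hand_in())"
```

```text
[0.64732165 0.12956535 0.09971772] 13.0667
the job is handed in; nothing more can be done
None
```

The battery box is open and the job was handed in at about 13 s of the 54 s allowed.

- **Catch:** I felt the plates with closed fingertips, starting from the left. The plates at y = +92 and +46 were rigid. The middle plate (y = 0) gave, and I pressed it about 7.1 mm below the rigid plates' level. A second, firmer press moved it only 0.1 mm further, so it is fully in.
- **Door:** I pushed it by its near edge until it stopped. A second push with a higher force limit gained nothing, and the top camera measured 39.9 mm of travel against the 40 mm stop.
- **Bystanders:** By eye, the scene picture showed them all where they started. In the top view the arm hid jar_b and the spanner.
- **Arm:** It was clear of everything at hand-in, with a tool force reading under 1 N.

One oddity is that the force readings after the two door pushes were near zero although both had stopped on their force limit. I therefore relied on the stop position and the camera for the door.

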